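# Load a control module into a service dock and latch its push-push tray

### The job

Set the small finned control module down into the tray of the black service dock, lying flat between the four corner brackets with its plug end towards the dock's connector head. Then press the tray in by its upright thumb plate, gently (under 15 N), until its push-push latch has caught, let go, and make sure that it stays in with the module still seated; if it springs back out, press it again. Leave everything else on the bench where it is.

Things in the scene. Friction and masses are not known exactly. Their poses are not given: they have to be found in the camera images.
- dock: service dock, fixed: black base 205 x 110, 16 high, grey connector head (76 high) on its far end. Origin at bench height on its centre line, 85 from the base's front edge, 120 from its rear; x horizontal, the way the tray is pushed in (thumb plate to head), z up. Head at x = 58 to 118. Low rails beside the tray (y = -37, 37) reach 24 above the bench
- dock_hood (a point): middle of the lower front edge of the hood that reaches forward from the dock's head over the tray's path, at dock x = 15, 62 above the bench; axes as the dock's. The hood covers dock x = 15 to 58, y = -40 to 40; its top is 76 above the bench
- tray (a joint): how far the tray is pushed in (m): 0 = fully out, held by a spring (3.5 N at 0, 0.5 N more per 10 mm). Push-push latch: 1.5 mm past the catch point it meets a firm stop; let go there it comes back 6 mm and stays latched; the next push to the stop frees it again. The latch's depth is adjustable and set differently each time: latched rest 0.022 to 0.046, so feel for the stop; let go before the catch point, it returns to 0
- tray_pocket (a point): on the sliding aluminium tray: centre of the nest's floor, 22 above the bench; axes as the dock's, moves with the tray. Four L-shaped corner brackets (8 high above the floor, legs 12 long, 4 thick) leave 74 (x) by 52 (y) between them; the middles of all four sides are open. With the tray out it lies at dock x = -40
- tray_press (a point): middle of the front face of the tray's upright thumb plate (50 wide in y, 8 thick, from 17 to 67 above the bench), 45 above the bench, 64 in front (-x) of the nest's centre; push here along the dock's +x. On the way in the force stays below 8 N, the stop is rigid; over 15 N damages the latch. Hold a moment at the stop, ease off slowly
- module_center (a point): the control module to load: finned aluminium case 70 (x, with plug) by 48 (y) by 34 high, about 0.22 kg; point at its centre, 17 above its underside. x axis points to the plug end, z up
- module_plug (a point): the middle of the end face of the module's black plug, 35 from the module's centre along its +x and 12 above its underside
- big_module_center (a point): a look-alike module, too big for the tray: finned aluminium case 120 x 80 x 36 with a black plug; point at its centre. Bystander: leave alone
- spool: metal reel of solder, diameter 56, 44 high; origin under its centre. Bystander
- meter: orange hand-held multimeter lying flat, 85 x 170 x 43; origin under its centre. Bystander
- driver: screwdriver lying flat, 170 long; origin below its middle. Bystander
- tweezers: dark steel tweezers lying flat, about 120 x 14 x 4; origin below the middle. Bystander
- tip_pot: black open cup, diameter 64, 40 high; origin under its centre. Bystander
- flux_jar: small amber jar with black cap, diameter 48, 45 high; origin under its centre. Bystander
- parts_bin: grey open parts tray 100 x 140 x 30 with dividers; origin under its centre. Bystander
- module: the same control module as module_center, its origin under its centre (on its underside)
There are look-alikes about, which are no part of the job. Leave any red look-alike of the module alone.

How it is judged (in metres and radians):
On the way, in this order (a step that is already met when the one before it is completed fails the run):
1. the module lies seated in the nest, plug end towards the connector head, while the tray is still out (horizontal distance between module_center and tray_pocket below 0.005 m and z of module_center in the frame of tray_pocket between 0.013 and 0.02 m and x of module_plug in the frame of tray_pocket above 0.028 m and angle between module_center's own z axis and vertical below 0.08 rad and value of joint tray below 0.012 m), for 0.2 s.
2. the tray is pushed in with the module seated in it (horizontal distance between module_center and tray_pocket below 0.005 m and z of module_center in the frame of tray_pocket between 0.013 and 0.02 m and x of module_plug in the frame of tray_pocket above 0.028 m and angle between module_center's own z axis and vertical below 0.08 rad and value of joint tray above 0.019 m), for 0.3 s.
At the end, for the whole second after the job is handed in: with the robot touching nothing, the tray stays latched in (pushed in by 19 to 48 mm) and the module rests flat in its nest: centre within 5 mm of the nest's centre, its centre 13 to 20 mm above the nest's floor, plug end towards the head, tilted less than 0.08 rad (all of step 2 and value of joint tray below 0.048 m and linear speed of module below 0.02 m/s).
It fails at once if the robot presses on the tray with more than 15 N (contact force between any of the fingers, the arm and tray above 15 N).
It fails at once if the module is pressed on the tray with more than 30 N (contact force between module and tray above 30 N).
It fails at once if a bystander is moved by more than 30 mm (distance of any of big_module_center, spool, meter, driver, tweezers, tip_pot, flux_jar, parts_bin from where it was at the start of the episode above 0.03 m).
It also fails if it takes over 54 s, if anything falls off the work surface, if the arm or the gripper's body presses on something with over 40 N, if the wrist force passes 120 N, or if a joint passes its speed limit or range.

### The arm

A 6-joint arm with a two-finger parallel gripper is mounted at the origin on the work surface. World frame = base frame: x ahead of the robot, y to its left, z up, the work surface at z = 0. Lengths are in mm, angles in rad, forces in N, time in s.
With the tool pointing down it reaches from about 250 to 775 mm from the base axis. Payload 4 kg.
Tool frame: the origin (TCP) lies between the finger pads; the fingertips stand 25 mm ahead of it and the grasp point (between the pads) lies 6 mm ahead of it; z points along the fingers, y is the line along which they close (so a half turn about z gives the same grasp; the last joint's range is limited). The gripper opens to 85 mm and grips with 20 to 120 N. Pads are 22 mm wide; open, the fingers measure 114 mm over their backs; the gripper's body (76 mm by 85 mm) begins 54 mm behind the grasp point. The pads swing forward as they close: fully open they stand 13 mm farther back than shut.
Start: joints at [1.221, 0.087, 1.371, -0, 1.684, -0.103], TCP at [134.373, 533.347, 256.341] pointing down, gripper open.
Joint ranges: [-3.1, 3.1], [-0.76, 2.03], [0.27, 2.55], [-1.08, 4.22], [0.17, 2.65], [-2.57, 2.57]. Speed limits (rad/s): [2.79, 2.79, 3.14, 3.14, 3.14, 3.14].

### API

Orientations are given as a 3x3 rotation matrix whose columns are the frame's x, y, z axes.
In Python, from bench import ctrl, grab_frame gives the robot as it stands.
- The arm moves only by the tool servo_tool, never from a script. Its argument "plan" is text: rows parted by semicolons, each of 7 numbers parted by spaces: the shift along the tool's x, y, z in units of 0.3 m (1.0 is 0.3 m), then the turn, a rotation vector about the tool's x, y, z in units of 120 degrees (1.0 is 120 degrees), then the gripper's target within -1 to 1 (fully open at 1, half-way at 0, shut at -1). In form: x y z wx wy wz gripper; .... A call has 1 to 8 rows; each row shifts and turns the commanded pose from where the row before left it, along the tool's axes as they then stand; what a row does not reach is not made up. A row lasts 1/12 s, in which the tool goes at most 41.7 mm and 7.16 degrees, less where a joint would pass 70% of its speed; a pose out of reach is approached as far as the arm can. A call with a number of a shift or a turn outside -1 to 1 is refused whole. A call with a gripper value outside its range is refused whole. The fingers move at their own pace and stop on an object; the grip force is fixed at half the most. Time passes only in rows, so rows that do not move let the fingers close. It gives the time, the measured TCP pose, the force, the opening and the grip force at its end, in the units of the state.
- ctrl.get_obs(): the state, without advancing time (a new reading comes with each control period).
- grab_frame(name): name is "side" or "top"; returns a dict with "color" (480x640x3 uint8, red, green, blue), "depth" (480x640 float32, mm along the optical axis (not along the pixel's ray), 0 where there is no reading), "mtx" (3x3 intrinsics, pixels), "rvec" (rotation vector, rad) and "tvec" (3), from world to camera coordinates, as OpenCV has them. Camera axes: x right, y down, z forward; pixel columns grow to the right and rows downward; lengths in mm; the calibration is good to about 2 mm. A picture is of the moment at which its call begins.
- ctrl.hand_in(): hands the job in; it is judged then, once.
The state is a dict: "time_s": time; "joint_positions": joint angles; "qd": joint speeds; "tau": joint torques, N m; "position": TCP position; "eef_rot": TCP orientation; "force": force on the tool from outside, world axes, zero at the start; "moment": the same for the moment, N m; "opening": opening from 0.0 (shut) to 1.0 (fully open); "grasp_force": force on a finger pad.
Only numpy, scipy, OpenCV 4.12 (cv2) and the standard library are available. Lean on these libraries where they do the work, as an engineer would, in place of code of your own. Each camera call takes 0.05 s, during which the arm holds its last target. There are 200 camera calls.

## Working session

There is one attempt and no reset: what is moved stays moved. The work goes in short steps, Python scripts to look and compute and a tool call to move; the robot and the scene stay as the last step left them, time stands still between calls to the robot, and variables do not carry over. Pictures are saved under pics/ and viewed, at most 10 in all, crops included, and the job is handed in when it is done.

Besides the shell and the picture viewer there is one more tool, called as name(argument=value, ...) on one line, values as JSON. servo_tool: Moves the arm, as the interface text tells. Shifts and turns lie within -1 to 1; 1 stands for 0.3 m of shift or 120 degrees of turn. Its arguments: {"type":"object","properties":{"plan":{"type":"string"}},"required":["plan"]}

```bash
mkdir -p pics; cat > h.py <<'E'
import numpy as np, cv2
from bench import ctrl, grab_frame
def shot(cam,name):
    f=grab_frame(cam); np.savez(f'pics/{name}.npz',**f)
    cv2.imwrite(f'pics/{name}.png',cv2.cvtColor(f['color'],cv2.COLOR_RGB2BGR)); return f
def load(name): return dict(np.load(f'pics/{name}.npz'))
def world(f):
    R,_=cv2.Rodrigues(f['rvec']); K=f['mtx']; d=f['depth'].astype(float)
    v,u=np.mgrid[:480,:640]
    c=np.stack([(u-K[0,2])/K[0,0]*d,(v-K[1,2])/K[1,1]*d,d],-1)
    return (c-f['tvec'].reshape(3))@R
E
python3 - <<'E'
from h import *
for c in('top','side'):
    f=shot(c,c+'0'); R,_=cv2.Rodrigues(f['rvec']); print(c,f['mtx'].tolist(),(-R.T@f['tvec'].reshape(3)).round())
o=ctrl.get_obs(); print(o)
E
```

```text
top [[442.56195422229695, 0.0, 319.60716694612864], [0.0, 442.56195422229695, 238.9950252733615], [0.0, 0.0, 1.0]] [ 312.   17. 1069.]
side [[481.9371876234889, 0.0, 314.85604271380157], [0.0, 481.9371876234889, 239.56127623369238], [0.0, 0.0, 1.0]] [ 468. -900.  875.]
{'time_s': 0.1, 'joint_positions': array([ 1.22086889e+00,  8.79096236e-02,  1.37213366e+00,  1.37210098e-06,
        1.68359692e+00, -1.03104691e-01]), 'qd': array([-0.0006143 , -0.00229672, -0.00579338,  0.00094555,  0.00051747,
       -0.00036579]), 'tau': array([ 2.19526934e-03, -3.53016579e+01, -3.14217925e+01, -2.64869723e-04,
        7.96350912e-03, -3.49493200e-05]), 'position': array([134.24596781, 532.9490903 , 255.22503522]), 'eef_rot': array([[-9.69693557e-01,  2.44323372e-01, -7.03242117e-04],
       [ 2.44324292e-01,  9.69691674e-01, -1.92299756e-03],
       [ 2.12094777e-04, -2.03653747e-03, -9.99997904e-01]]), 'force': array([-1.1060219 , -0.69318085, -1.45292783]), 'moment': array([ 0.00805965, -0.01289047, -0.01361116]), 'grasp_force': 0.0, 'opening': 1.0016485858281323}
```

View pics/top0.png

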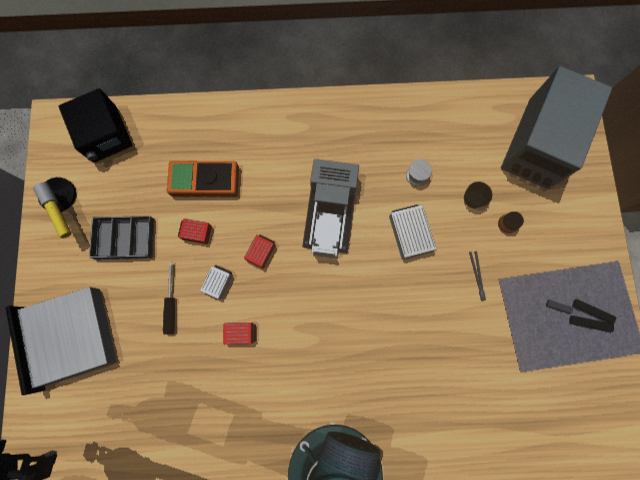

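View pics/side0.png

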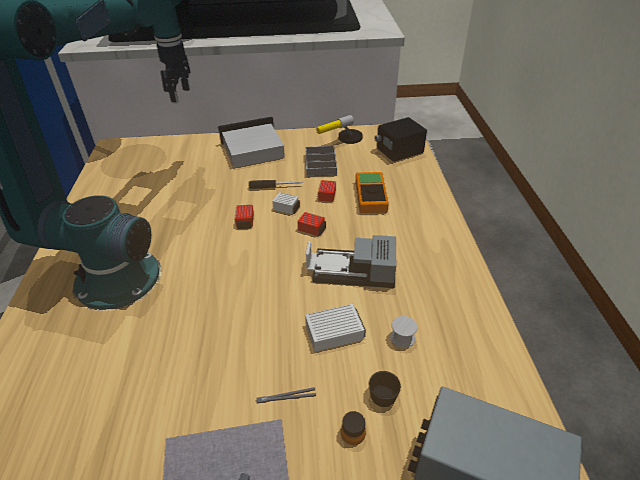

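The top view shows the grey module at about (217,283) with red look-alikes around it. The dock is at (332,208), with its thumb plate at (325,254) and head at (334,172). I'll take enlarged crops and measure from depth.

```bash
python3 - <<'E'
from h import *
f=load('top0'); im=cv2.imread('pics/top0.png')
a=cv2.resize(im[253:313,187:247],(480,480),interpolation=cv2.INTER_CUBIC)
b=cv2.resize(im[152:272,290:370],(320,480),interpolation=cv2.INTER_CUBIC)
cv2.imwrite('pics/crop1.png',np.hstack([a,b]))
W=world(f); z=W[...,2]
def rect(name,m):
    n,l,s,c=cv2.connectedComponentsWithStats(m.astype(np.uint8)); 
    for i in range(1,n):
        if s[i,4]<40: continue
        p=W[l==i]; r=cv2.minAreaRect(p[:,:2].astype(np.float32)); print(name,s[i].tolist(),'mean',p.mean(0).round(1),'rect',np.round(r[0],1),np.round(r[1],1),round(r[2],1))
roi=np.zeros(z.shape,bool); roi[258:308,192:242]=1
rect('mod',roi&(z>25)&(z<45))
roi[:]=0; roi[150:270,295:370]=1
rect('head',roi&(z>70)&(z<85)); rect('thumb',roi&(z>55)&(z<71))
rect('base',roi&(z>10))
E
```

```text
mod [200, 266, 30, 32, 590] mean [438.3 256.5  34.2] rect [440.3 256.7] [50.3 69. ] 65.9
head [310, 158, 49, 47, 1728] mean [658.7 -32.3  76.2] rect [656.8 -31.8] [109.8 104.1] 79.3
thumb [313, 248, 22, 7, 88] mean [492.3  -1.1  65.7] rect [492.8  -0.7] [49.1  8.4] 80.0
base [302, 158, 57, 99, 4178] mean [601.9 -21.8  49.6] rect [511.3  -4.4] [110.  400.1] 79.3
```

View pics/crop1.png

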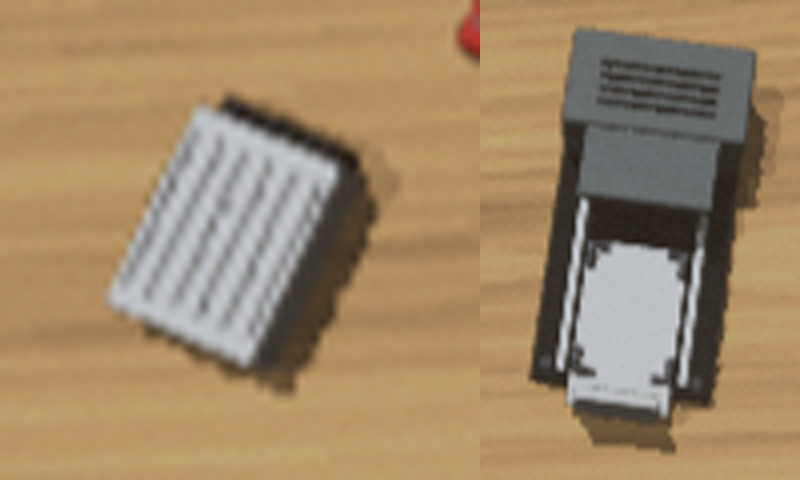

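The left crop shows the module with its plug at the upper right, towards +x and −y. Its case top corners are at crop (205,108), (340,165), (248,365) and (112,300). In the right crop the tray's four brackets are near (598,255), (683,270), (665,372) and (577,360).

```bash
cat >> h.py <<'E'
def ray(f,u,v,z):
    R,_=cv2.Rodrigues(f['rvec']); o=-R.T@f['tvec'].reshape(3); d=R.T@np.linalg.inv(f['mtx'])@[u,v,1]
    return o+d*(z-o[2])/d[2]
E
python3 - <<'E'
from h import *
f=load('top0'); W=world(f); z=W[...,2]
c=[ray(f,187+(x-3.5)/8,253+(y-3.5)/8,34) for x,y in[(205,108),(340,165),(248,365),(112,300)]]
c=np.array(c)[:,:2]; print('case top',c.round(1).tolist(),c.mean(0))
for i,j in((3,0),(2,1),(0,1),(3,2)): d=c[j]-c[i]; print(np.degrees(np.arctan2(d[1],d[0])),np.linalg.norm(d))
# brackets outer? and hood
P=[(580,126,76),(718,143,76),(712,209,76),(580,193,76),(577,30,76),(755,50,76),(567,398,67),(670,412,67)]
for x,y,h in P: print((x,y,h),ray(f,290+(x-480-2.5)/6 if 0 else 290+(x-480-1.5)/4,152+(y-1.5)/4,h).round(1))
# nest floor rim: pixels z 18..26 inside
for h0,h1 in((19,25),(27,33)):
    m=np.zeros(z.shape,bool); m[205:256,308:350]=1; m&=(z>h0)&(z<h1)&(f['color'].min(-1)>(110 if h0<25 else 0))
    r=cv2.minAreaRect(W[m][:,:2].astype(np.float32)); print(h0,m.sum(),r,W[m].mean(0))
# top-face fits: hood
m=np.zeros(z.shape,bool); m[150:212,295:370]=1; m&=(z>72)&(z<80); p=W[m][:,:2]
for a in(-9,-10,-10.5,-11):
    u=np.array([np.cos(np.radians(a)),np.sin(np.radians(a))]); n=np.array([-u[1],u[0]])
    s,t=p@u,p@n; q=s<s.max()-65; print(a,'s',s.min(),s.max(),'t',t.min(),t.max(),'hood t',t[q].min(),t[q].max())
E
```

```text
case top [[474.6, 263.0], [455.7, 223.4], [398.5, 250.5], [419.4, 290.1]] [437.02710046 256.75907938]
-26.14244187073384 61.499608498483354
-25.418795475773237 63.27264749189899
-115.47639896665973 43.9080206089478
-117.75382508887672 44.72185235771398
(580, 126, 76) [653.2  12.1  76. ]
(718, 143, 76) [638.7 -68.3  76. ]
(712, 209, 76) [598.7 -62.3  76. ]
(580, 193, 76) [612.2  14.1  76. ]
(577, 30, 76) [713.2  11.1  76. ]
(755, 50, 76) [695.3 -93.9  76. ]
(567, 398, 67) [492.8  27.3  67. ]
(670, 412, 67) [481.7 -31.4  67. ]
19 831 ((550.8356323242188, -11.716045379638672), (79.06977844238281, 117.43557739257812), 78.98711395263672) [549.78446767 -10.77860539  22.22329008]
27 89 ((549.034912109375, -12.064231872558594), (76.71035766601562, 122.45659637451172), 78.72199249267578) [549.16339019 -15.14896833  29.59318118]
-9 s 600.5911635746044 706.216099998279 t 15.460552950596378 125.77015686446032 hood t 31.798584990455463 112.22556012153983
-10 s 599.8741540450488 704.2361037175432 t 27.457588376087333 137.25479738802997 hood t 42.85004695208301 122.8920260821028
-10.5 s 599.4471106502194 703.346595406598 t 33.44345407740465 143.15170519373672 hood t 48.37109348621977 128.23957700752203
-11 s 598.7983991016314 702.4035245292955 t 39.15947133077045 149.25692040059377 hood t 53.888456374311225 133.70162233551142
```

```bash
cat >> h.py <<'E'
def go(x,y,z,yaw,n=1):
    """units to bring TCP to x,y,z pointing down with -toolx at yaw deg (shift total, turn total in tool axes)"""
    from scipy.spatial.transform import Rotation as Ro
    o=ctrl.get_obs(); R=o['eef_rot']; a=np.radians(yaw); u=np.array([np.cos(a),np.sin(a),0]); k=np.array([0,0,1.])
    T=np.c_[-u,np.cross(k,u),-k]
    s=R.T@(np.array([x,y,z])-o['position'])/300; w=np.degrees(Ro.from_matrix(R.T@T).as_rotvec())/120
    print('per row',(s/n).round(4),'turn',(w/n).round(4),'t',o['time_s'],'pos',o['position'].round(1),'F',o['force'].round(1),'open',round(o['opening'],3),'gf',o['grasp_force'])
E
echo ok
```

```text
ok
```

servo_tool(plan="-0.101 -0.054 0 0 0 0 1;-0.101 -0.054 0 0 0 0 1;-0.101 -0.054 0 0 0 0 1;-0.101 -0.054 0 0 0 0 1;-0.101 -0.054 0 0 0 0 1;-0.101 -0.054 0 0 0 0 1;-0.101 -0.054 0 0 0 0.045 1;-0.101 -0.054 0 0 0 0.045 1")

```text
time_s: 0.77
position: [336.4, 344.8, 255.7]
eef_rot: [[-0.905, 0.426, -0.0], [0.426, 0.905, -0.0], [0.0, -0.001, -1.0]]
force: [0.7, 0.3, 1.0]
opening: 0.999
grasp_force: 0.0
```

```bash
python3 -c "
from h import *
go(440.4,256,130,-25.5,6)"
```

```text
per row [-0.0733 -0.02    0.0698] turn [-0.     -0.      0.0004] t 0.7667 pos [336.4 344.8 255.7] F [0.7 0.3 1. ] open 0.999 gf 0.0
```

servo_tool(plan="-0.073 -0.02 0.07 0 0 0 1;-0.073 -0.02 0.07 0 0 0 1;-0.073 -0.02 0.07 0 0 0 1;-0.073 -0.02 0.07 0 0 0 1;-0.073 -0.02 0.07 0 0 0 1;-0.073 -0.02 0.07 0 0 0 1;0 0 0 0 0 0 1;0 0 0 0 0 0 1")

```text
time_s: 1.43
position: [438.7, 257.0, 128.2]
eef_rot: [[-0.906, 0.424, -0.005], [0.424, 0.906, -0.002], [0.004, -0.003, -1.0]]
force: [-1.1, 0.6, 0.6]
opening: 1.003
grasp_force: 0.0
```

```bash
python3 - <<'E'
from h import *
go(440.4,256,33,-25.5,5)
a=shot('top','top1'); b=shot('side','side1')
A=cv2.imread('pics/top1.png')[230:330,160:280]; B=cv2.imread('pics/side1.png')[140:240,225:345]
cv2.imwrite('pics/c2.png',np.hstack([cv2.resize(q,(400,333),interpolation=cv2.INTER_CUBIC) for q in (A,B)]))
E
```

```text
per row [-0.0016  0.0001  0.0635] turn [-0.0003 -0.0003  0.0007] t 1.4333 pos [438.7 257.  128.2] F [-1.1  0.6  0.6] open 1.003 gf 0.0
```

View pics/c2.png

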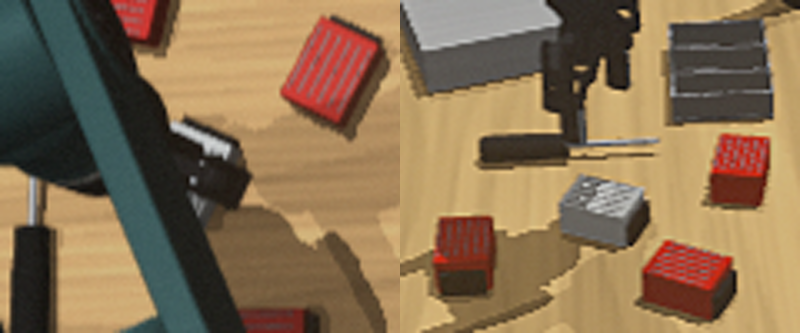

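The gripper is above the module, with one finger over the case's near side in the left view, and its neighbours are clear. Descending and gripping.

servo_tool(plan="-0.004 0 0.063 0 0 0 1;-0.004 0 0.063 0 0 0 1;0 0 0.063 0 0 0 1;0 0 0.063 0 0 0 1;0 0 0.055 0 0 0 1;0 0 0 0 0 0 1;0 0 0 0 0 0 0;0 0 0 0 0 0 -1")

```text
time_s: 2.2
position: [442.5, 258.3, 40.2]
eef_rot: [[-0.907, 0.421, 0.003], [0.421, 0.907, 0.002], [-0.002, 0.003, -1.0]]
force: [0.3, 0.7, 0.3]
opening: 0.744
grasp_force: 0.0
```

servo_tool(plan="0 0 0 0 0 0 -1;0 0 0 0 0 0 -1;0 0 0 0 0 0 -1;0 0 0 0 0 0 -1;0 0 0 0 0 0 -1;0 0 0 0 0 0 -1")

```text
time_s: 2.7
position: [443.2, 257.9, 40.7]
eef_rot: [[-0.907, 0.422, 0.004], [0.422, 0.907, 0.002], [-0.003, 0.004, -1.0]]
force: [0.7, 0.1, 6.4]
opening: 0.546
grasp_force: 65.5
```

servo_tool(plan="0 0 -0.02 0 0 0 -1;0 0 -0.05 0 0 0 -1;0 0 -0.08 0 0 0 -1;0 0 -0.08 0 0 0 -1;0 0 -0.08 0 0 0 -1;0 0 -0.06 0 0 0 -1;0 0 -0.02 0 0 0 -1;0 0 0 0 0 0 -1")

```text
time_s: 3.37
position: [442.5, 257.5, 157.2]
eef_rot: [[-0.907, 0.422, 0.004], [0.422, 0.907, 0.002], [-0.003, 0.003, -1.0]]
force: [-0.6, -0.6, -2.5]
opening: 0.547
grasp_force: 64.7
```

```bash
python3 - <<'E'
from h import *
go(551.8,-12,160,-10.5,8)
b=shot('side','side2')
B=cv2.imread('pics/side2.png')[110:230,230:370]
cv2.imwrite('pics/c3.png',cv2.resize(B,(700,600),interpolation=cv2.INTER_CUBIC))
E
```

```text
per row [-0.0887 -0.0826 -0.0012] turn [ 0.0002  0.0002 -0.015 ] t 3.3667 pos [442.5 257.5 157.2] F [-0.6 -0.6 -2.5] open 0.547 gf 64.66510534286499
```

View pics/c3.png

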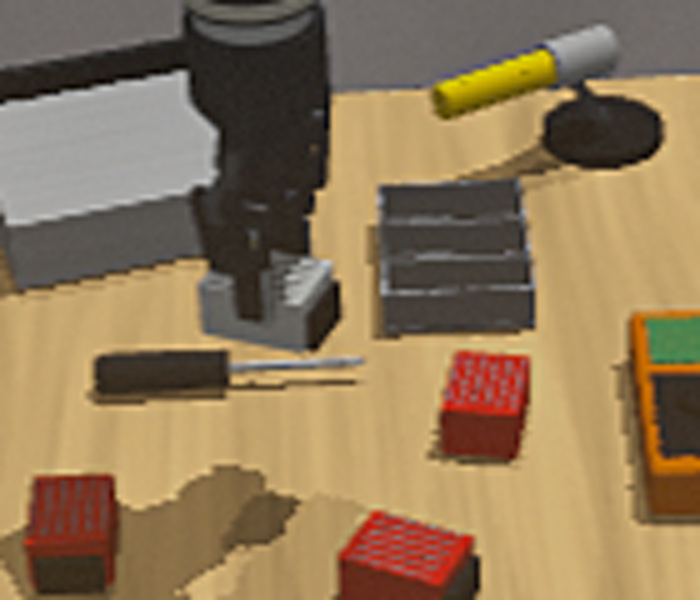

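The module hangs level in the fingers at (270,300), with its plug end to the right at (322,315). Moving over the dock.

servo_tool(plan="-0.05 -0.05 0 0 0 0 -1;-0.089 -0.083 0 0 0 0 -1;-0.089 -0.083 0 0 0 0 -1;-0.089 -0.083 0 0 0 0 -1;-0.089 -0.083 0 0 0 0 -1;-0.089 -0.083 0 0 0 0 -1;-0.089 -0.083 0 0 0 0 -1;-0.089 -0.083 0 0 0 0 -1")

```text
time_s: 4.08
position: [543.8, -1.3, 152.4]
eef_rot: [[-0.907, 0.422, -0.005], [0.422, 0.907, 0.001], [0.005, -0.001, -1.0]]
force: [-0.1, 0.3, -2.5]
opening: 0.546
grasp_force: 64.6
```

servo_tool(plan="-0.037 -0.03 0 0 0 0 -1;0 0 0 0 0 -0.025 -1;0 0 0 0 0 -0.04 -1;0 0 0 0 0 -0.04 -1;0 0 0 0 0 -0.02 -1;0 0 0 0 0 0 -1;0 0 0 0 0 0 -1;0 0 0 0 0 0 -1")

```text
time_s: 4.75
position: [550.5, -12.2, 153.9]
eef_rot: [[-0.985, 0.173, -0.002], [0.173, 0.985, 0.0], [0.002, 0.0, -1.0]]
force: [-0.0, 1.1, -2.1]
opening: 0.54
grasp_force: 64.6
```

```bash
python3 - <<'E'
from h import *
go(551.8,-12,110,-10.5,3)
E
```

```text
per row [-0.0015  0.0005  0.0488] turn [ 0.     -0.0004  0.0014] t 4.75 pos [550.5 -12.2 153.9] F [-0.   1.1 -2.1] open 0.54 gf 64.5574164390564
```

servo_tool(plan="-0.002 0.001 0.05 0 0 0.004 -1;-0.001 0 0.05 0 0 0 -1;-0.001 0 0.05 0 0 0 -1;0 0 0.05 0 0 0 -1;0 0 0.03 0 0 0 -1;0 0 0 0 0 0 -1;0 0 0 0 0 0 -1")

```text
time_s: 5.33
position: [552.0, -12.3, 85.7]
eef_rot: [[-0.983, 0.181, -0.001], [0.181, 0.983, 0.0], [0.001, 0.0, -1.0]]
force: [0.3, -0.3, -2.6]
opening: 0.543
grasp_force: 64.5
```

```bash
python3 - <<'E'
from h import *
go(551.8,-12,62,-10.5,1)
b=shot('side','side3'); shot('top','top3')
B=cv2.imread('pics/side3.png')[215:295,295:405]
cv2.imwrite('pics/c4.png',cv2.resize(B,None,fx=7,fy=7,interpolation=cv2.INTER_CUBIC))
E
```

```text
per row [0.0007 0.0009 0.079 ] turn [ 0.     -0.0007  0.0006] t 5.3333 pos [552.  -12.3  85.7] F [ 0.3 -0.3 -2.6] open 0.543 gf 64.49534296989441
```

View pics/c4.png

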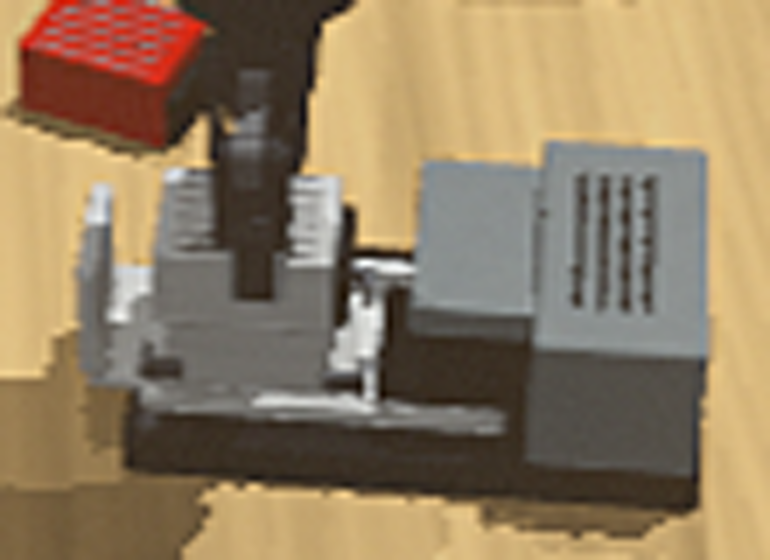

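The side view shows the module hovering over the nest. Case rear edge is at crop x≈160, plug at 345, thumb plate at 95 and hood front at 415. I'll measure it in dock coordinates from the depth.

```bash
python3 - <<'E'
from h import *
f=load('side3'); W=world(f); a=np.radians(-10.5); u=np.array([np.cos(a),np.sin(a)]); n=np.array([-u[1],u[0]])
X=(W[...,:2]-[551.8,-12])@u; Y=(W[...,:2]-[551.8,-12])@n; Z=W[...,2]
roi=f['depth']>0; g=f['color'].astype(int).max(-1)
def st(name,m):
    p=lambda q:np.percentile(q[m],[1,3,10,50,90,97,99]).round(1)
    print(name,m.sum(),'X',p(X),'Y',p(Y),'Z',p(Z))
st('modside',roi&(abs(X)<45)&(Y>-29)&(Y<-19)&(Z>50)&(Z<75)&(g>75))
for z in (52,56,60,64,68,72,76):
    m=roi&(abs(X)<45)&(Y>-29)&(Y<-19)&(abs(Z-z)<2); print(z,X[m].min().round(1),X[m].max().round(1),np.median(Y[m]).round(1),m.sum()) if m.any() else 0
st('modtop',roi&(abs(X)<45)&(Y>-26)&(Y<26)&(abs(Z-80)<4)&(g>150))
st('hoodtop',roi&(X>45)&(X<95)&(abs(Y)<50)&(abs(Z-76)<3))
st('headside',roi&(X>90)&(X<170)&(Y<-50)&(Y>-60)&(Z>30)&(Z<70))
st('thumb',roi&(X>-75)&(X<-50)&(abs(Y)<30)&(Z>30)&(Z<70))
f=load('top3'); W=world(f)
X=(W[...,:2]-[551.8,-12])@u; Y=(W[...,:2]-[551.8,-12])@n; Z=W[...,2]; roi=f['depth']>0; g=f['color'].astype(int).max(-1)
st('T modtop',roi&(abs(X)<45)&(abs(Y)<28)&(abs(Z-80)<5)&(g>110))
st('T thumb',roi&(X>-75)&(X<-50)&(abs(Y)<30)&(Z>60)&(Z<70))
st('T hood',roi&(X>45)&(X<95)&(abs(Y)<50)&(abs(Z-76)<3))
E
```

```text
modside 153 X [-39.1 -38.5 -34.  -14.2  20.7  25.   25.3] Y [-28.5 -27.6 -26.9 -25.1 -22.7 -21.1 -19.9] Z [50.3 50.4 52.  61.3 73.  74.4 74.8]
52 -36.5 30.2 -24.9 34
56 -39.3 27.8 -25.2 26
60 -34.0 30.2 -25.8 23
64 -38.9 30.2 -25.5 27
68 -39.0 30.0 -24.8 27
72 -36.1 24.9 -24.3 17
76 -38.9 22.8 -23.9 35
modtop 73 X [-38.9 -38.5 -37.6  16.5  22.1  22.7  23.6] Y [-25.7 -25.3 -22.3  -1.9  16.6  18.4  20.3] Z [76.3 76.3 76.6 77.6 79.5 80.3 80.6]
hoodtop 318 X [52.7 53.8 56.9 72.5 90.6 93.6 94.4] Y [-41.8 -40.  -36.1  -5.1  27.   34.   36.8] Z [73.1 73.1 73.4 74.8 76.6 77.5 78.1]
headside 300 X [ 95.7  96.6 100.4 125.4 148.6 153.  154.2] Y [-59.8 -59.  -58.3 -56.  -53.9 -52.5 -52.1] Z [30.3 31.  33.7 50.4 66.4 68.9 69.8]
thumb 101 X [-66.9 -66.5 -65.1 -61.3 -58.9 -58.6 -58.5] Y [-28.  -27.6 -26.3  -8.8  14.2  20.8  23.3] Z [32.1 32.8 36.1 60.1 66.8 67.8 68.6]
T modtop 101 X [-35.  -34.5 -33.4 -28.3 -16.3 -14.4 -13.7] Y [-22.  -17.8 -14.9   5.4  18.9  21.6  21.9] Z [76.8 77.2 77.9 80.3 82.2 83.  83.2]
T thumb 74 X [-63.9 -63.7 -63.2 -60.  -56.7 -56.  -55.8] Y [-24.  -23.3 -19.6   1.7  20.2  22.8  24.7] Z [62.2 63.4 64.  67.  68.5 69.5 69.7]Traceback (most recent call last):
  File "<stdin>", line 19, in <module>
  File "<stdin>", line 7, in st
  File "<stdin>", line 6, in <lambda>
    return _quantile_unchecked(
        a, q, axis, out, overwrite_input, method, keepdims, weights)
    return _ureduce(a,
                    func=_quantile_ureduce_func,
    ...<5 lines>...
                    overwrite_input=overwrite_input,
                    method=method)
    r = func(a, **kwargs)
    result = _quantile(arr,
                       quantiles=q,
    ...<2 lines>...
                       out=out,
                       weights=wgt)
    slices_having_nans = np.isnan(arr[-1, ...])
                                  ~~~^^^^^^^^^
IndexError: index -1 is out of bounds for axis 0 with size 0
```

```bash
python3 - <<'E'
from h import *
f=load('side3'); a=np.radians(-10.5); u=np.array([np.cos(a),np.sin(a)]); n=np.array([-u[1],u[0]])
def q(name,x,y,z):
    p=ray(f,295+(x-3)/7,215+(y-3)/7,z)[:2]-[551.8,-12]; print(name,(p@u).round(1),(p@n).round(1))
for z in(78,80): q('case rear near',156,252,z); q('case front near',340,268,z); q('rear far',168,168,z); q('front far',342,176,z)
q('hood front near',412,304,76); q('hood front far',424,160,76); q('head near rear',708,358,76); q('head far rear',707,150,76); q('head far front',546,142,76)
q('thumb top far',90,185,67);q('thumb top far in',110,190,67)
E
```

```text
case rear near -36.4 -25.2
case front near 28.2 -27.4
rear far -37.2 19.6
front far 25.3 21.0
case rear near -36.1 -27.4
case front near 28.3 -29.6
rear far -36.9 17.4
front far 25.5 18.8
hood front near 54.1 -41.2
hood front far 54.0 34.8
head near rear 154.7 -58.3
head far rear 155.1 49.7
head far front 97.4 48.8
thumb top far -66.0 20.2
thumb top far in -58.4 18.2
```

servo_tool(plan="-0.001 0 0.013 0 0 0 -1;-0.001 0 0.013 0 0 0 -1;0 0 0.013 0 0 0 -1;0 0 0.008 0 0 0 -1;0 0 0 0 0 0 -1;0 0 0 0 0 0 -1")

```text
time_s: 5.93
position: [552.7, -12.5, 71.7]
eef_rot: [[-0.984, 0.181, -0.001], [0.181, 0.984, 0.0], [0.001, 0.0, -1.0]]
force: [-0.1, -0.9, -3.0]
opening: 0.548
grasp_force: 64.5
```

servo_tool(plan="0 0 0.004 0 0 0 -1;0 0 0.004 0 0 0 -1;0 0 0 0 0 0 -1;0 0 0 0 0 0 -1")

```text
time_s: 6.27
position: [553.0, -12.5, 69.7]
eef_rot: [[-0.984, 0.181, -0.0], [0.181, 0.984, 0.0], [0.0, 0.0, -1.0]]
force: [0.2, 0.3, -2.2]
opening: 0.542
grasp_force: 64.5
```

servo_tool(plan="0 0 0.004 0 0 0 -1;0 0 0 0 0 0 -1;0 0 0 0 0 0 -1")

```text
time_s: 6.52
position: [552.9, -12.5, 68.5]
eef_rot: [[-0.984, 0.181, -0.0], [0.181, 0.984, 0.0], [0.0, 0.0, -1.0]]
force: [-0.4, -0.4, -2.2]
opening: 0.545
grasp_force: 64.5
```

servo_tool(plan="0 0 0.004 0 0 0 -1;0 0 0.004 0 0 0 -1;0 0 0 0 0 0 -1;0 0 0 0 0 0 -1")

```text
time_s: 6.85
position: [552.8, -12.5, 65.9]
eef_rot: [[-0.984, 0.181, -0.0], [0.181, 0.984, 0.0], [0.0, 0.0, -1.0]]
force: [0.0, -0.0, -2.8]
opening: 0.546
grasp_force: 64.5
```

servo_tool(plan="0 0 0.004 0 0 0 -1;0 0 0.003 0 0 0 -1;0 0 0 0 0 0 -1;0 0 0 0 0 0 -1")

```text
time_s: 7.18
position: [552.9, -12.5, 63.9]
eef_rot: [[-0.984, 0.181, -0.0], [0.181, 0.984, 0.0], [0.0, 0.0, -1.0]]
force: [-0.5, 0.5, -2.6]
opening: 0.544
grasp_force: 64.5
```

servo_tool(plan="0 0 0.003 0 0 0 -1;0 0 0 0 0 0 -1;0 0 0 0 0 0 -1")

```text
time_s: 7.43
position: [552.9, -12.5, 63.1]
eef_rot: [[-0.984, 0.181, -0.0], [0.181, 0.984, 0.0], [0.0, 0.0, -1.0]]
force: [0.4, 0.4, -2.4]
opening: 0.543
grasp_force: 64.5
```

servo_tool(plan="0 0 0.002 0 0 0 -1;0 0 0 0 0 0 -1;0 0 0 0 0 0 -1")

```text
time_s: 7.68
position: [553.0, -12.5, 62.8]
eef_rot: [[-0.984, 0.181, 0.0], [0.181, 0.984, 0.0], [-0.0, 0.0, -1.0]]
force: [-1.7, 0.1, 0.0]
opening: 0.544
grasp_force: 64.7
```

servo_tool(plan="0 0 0 0 0 0 0.2;0 0 0 0 0 0 0.3;0 0 0 0 0 0 0.3;0 0 0 0 0 0 0.3;0 0 0 0 0 0 0.3")

```text
time_s: 8.1
position: [553.2, -12.6, 62.7]
eef_rot: [[-0.984, 0.181, 0.001], [0.181, 0.984, 0.0], [-0.001, 0.0, -1.0]]
force: [0.1, -0.3, 0.1]
opening: 0.648
grasp_force: 0.0
```

servo_tool(plan="0 0 -0.02 0 0 0 0.3;0 0 -0.05 0 0 0 0.3;0 0 -0.08 0 0 0 0.3;0 0 -0.08 0 0 0 0.3;0 0 -0.08 0 0 0 0.3;0.11 0 0 0 0 0 0;0.11 0 0 0 0 0 -1;0.11 0 0 0 0 0 -1")

```text
time_s: 8.77
position: [455.1, 5.4, 156.6]
eef_rot: [[-0.983, 0.181, 0.002], [0.181, 0.983, -0.0], [-0.002, 0.0, -1.0]]
force: [-0.5, -0.4, 0.4]
opening: 0.23
grasp_force: 0.0
```

servo_tool(plan="0.03 0 0 0 0 0 -1;0 0 0 0 0 0 -1;0 0 0 0 0 0 -1;0 0 0 0 0 0 -1")

```text
time_s: 9.1
position: [448.0, 6.7, 156.2]
eef_rot: [[-0.983, 0.181, 0.002], [0.181, 0.983, -0.0], [-0.002, 0.0, -1.0]]
force: [-0.0, -0.1, 0.7]
opening: -0.002
grasp_force: 0.0
```

```bash
python3 - <<'E'
from h import *
go(453.5,6.2,60,-10.5,1)
shot('side','side5'); shot('top','top5')
A=cv2.imread('pics/top5.png')[150:270,280:380]; B=cv2.imread('pics/side5.png')[200:300,295:405]
cv2.imwrite('pics/c5.png',np.hstack([cv2.resize(A,(350,420),interpolation=cv2.INTER_CUBIC),cv2.resize(B,(450,420),interpolation=cv2.INTER_CUBIC)]))
E
```

```text
per row [-0.0178  0.0015  0.3206] turn [0.0001 0.001  0.0006] t 9.1 pos [448.    6.7 156.2] F [-0.  -0.1  0.7] open -0.002 gf 0.0
```

View pics/c5.png

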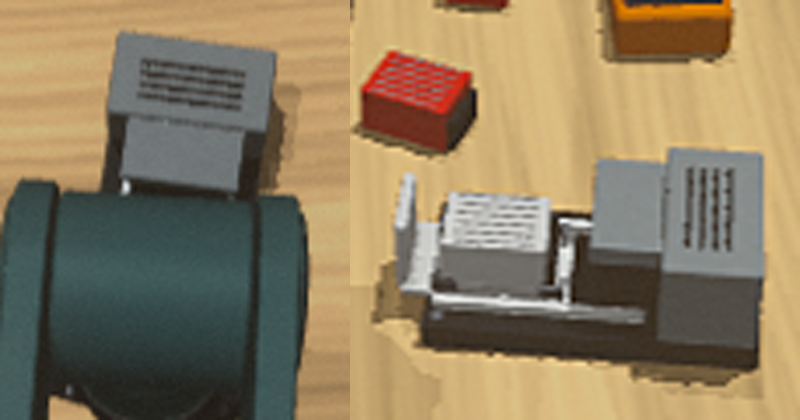

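The side crop shows the module flat between the brackets (top face 440–550, 195–250), with its plug towards the head. I'll check the height, then lower the closed fingers in front of the thumb plate.

```bash
python3 - <<'E'
from h import *
f=load('side5'); W=world(f); a=np.radians(-10.5); u=np.array([np.cos(a),np.sin(a)]); n=np.array([-u[1],u[0]])
X=(W[...,:2]-[551.8,-12])@u; Y=(W[...,:2]-[551.8,-12])@n; Z=W[...,2]; g=f['color'].min(-1)
m=(abs(X)<42)&(abs(Y+2)<27)&(Z>51)&(Z<61)&(g>140)
A=np.c_[X[m],Y[m],np.ones(m.sum())]; print(m.sum(),np.linalg.lstsq(A,Z[m],rcond=None)[0],X[m].min(),X[m].max(),Y[m].min(),Y[m].max())
E
```

```text
297 [-2.89769740e-03 -1.05491285e-02  5.43452342e+01] -36.79157740088108 25.806909985217132 -27.014781687958767 23.60950229686652
```

servo_tool(plan="0 0 0.06 0 0 0 -1;0 0 0.06 0 0 0 -1;0 0 0.06 0 0 0 -1;0 0 0.06 0 0 0 -1;0 0 0.06 0 0 0 -1;0 0.002 0.03 0 0 0 -1;0 0 0 0 0 0 -1;0 0 0 0 0 0 -1")

```text
time_s: 9.87
position: [447.2, 7.5, 56.4]
eef_rot: [[-0.983, 0.181, -0.001], [0.181, 0.983, 0.0], [0.001, -0.0, -1.0]]
force: [1.0, -0.1, 0.6]
opening: 0.001
grasp_force: 0.0
```

servo_tool(plan="-0.02 0 0 0 0 0 -1;-0.02 0 0 0 0 0 -1;-0.02 0 0 0 0 0 -1;-0.01 0 0 0 0 0 -1;-0.005 0 0 0 0 0 -1;-0.005 0 0 0 0 0 -1;-0.005 0 0 0 0 0 -1;-0.005 0 0 0 0 0 -1")

```text
time_s: 10.53
position: [473.4, 2.7, 56.5]
eef_rot: [[-0.984, 0.181, -0.0], [0.181, 0.984, 0.0], [0.0, 0.0, -1.0]]
force: [1.2, -0.4, 0.6]
opening: -0.003
grasp_force: 0.0
```

servo_tool(plan="-0.005 0 0 0 0 0 -1;-0.005 0 0 0 0 0 -1;-0.005 0 0 0 0 0 -1;-0.005 0 0 0 0 0 -1")

```text
time_s: 10.87
position: [478.4, 1.8, 56.4]
eef_rot: [[-0.984, 0.181, -0.003], [0.181, 0.984, 0.0], [0.003, -0.0, -1.0]]
force: [-4.3, 0.5, 2.6]
opening: 0.001
grasp_force: 1.9
```

servo_tool(plan="-0.005 0 0 0 0 0 -1;-0.005 0 0 0 0 0 -1;-0.005 0 0 0 0 0 -1;-0.005 0 0 0 0 0 -1;-0.005 0 0 0 0 0 -1;-0.005 0 0 0 0 0 -1;-0.005 0 0 0 0 0 -1;-0.005 0 0 0 0 0 -1")

```text
time_s: 11.53
position: [491.1, -0.6, 56.4]
eef_rot: [[-0.984, 0.181, -0.0], [0.181, 0.984, 0.0], [0.0, -0.0, -1.0]]
force: [-4.2, 0.7, 2.8]
opening: -0.001
grasp_force: 2.2
```

servo_tool(plan="-0.004 0 0 0 0 0 -1;-0.004 0 0 0 0 0 -1;-0.004 0 0 0 0 0 -1;-0.004 0 0 0 0 0 -1;-0.004 0 0 0 0 0 -1;-0.004 0 0 0 0 0 -1")

```text
time_s: 12.03
position: [498.1, -1.9, 56.4]
eef_rot: [[-0.984, 0.181, -0.0], [0.181, 0.984, 0.0], [0.0, -0.0, -1.0]]
force: [-5.2, 0.3, 2.8]
opening: -0.0
grasp_force: 2.5
```

servo_tool(plan="-0.004 0 0 0 0 0 -1;-0.004 0 0 0 0 0 -1;-0.004 0 0 0 0 0 -1;-0.004 0 0 0 0 0 -1;0 0 0 0 0 0 -1;0 0 0 0 0 0 -1;0 0 0 0 0 0 -1")

```text
time_s: 12.62
position: [502.9, -2.8, 56.4]
eef_rot: [[-0.984, 0.181, -0.0], [0.181, 0.984, -0.0], [0.0, -0.0, -1.0]]
force: [-4.6, 0.1, 2.8]
opening: -0.0
grasp_force: 2.4
```

```bash
cat > s.py <<'E'
from h import *
o=ctrl.get_obs(); a=np.radians(-10.5); u=np.array([np.cos(a),np.sin(a),0])
print('travel',((o['position']-[477.4,2,0])@u).round(2),'push',(-o['force']@u).round(2),'moment',o['moment'].round(2),'tau',o['tau'].round(2), 'cmd-meas from rest', o['position'])
E
python3 s.py
```

```text
travel 25.94 push 4.5 moment [-0.02  0.74 -0.08] tau [ 1.300e-01 -3.183e+01 -2.911e+01  2.200e-01 -1.420e+00 -3.000e-02] cmd-meas from rest [502.88790111  -2.80547036  56.44708425]
```

servo_tool(plan="0 0 0 0 0 0 -1")

```text
time_s: 12.7
position: [502.9, -2.8, 56.4]
eef_rot: [[-0.984, 0.181, -0.0], [0.181, 0.984, -0.0], [0.0, -0.0, -1.0]]
force: [-5.4, -0.2, 2.2]
opening: 0.004
grasp_force: 2.4
```

```bash
python3 s.py
```

```text
travel 25.9 push 5.28 moment [-0.05  0.71 -0.03] tau [ 1.700e-01 -3.187e+01 -2.914e+01  2.400e-01 -1.420e+00 -3.000e-02] cmd-meas from rest [502.85096278  -2.79973025  56.42569128]
```

servo_tool(plan="0.01 0 0 0 0 0 -1;0.01 0 0 0 0 0 -1;0.01 0 0 0 0 0 -1;0.01 0 0 0 0 0 -1;0.01 0 0 0 0 0 -1;0.01 0 0 0 0 0 -1;0.01 0 0 0 0 0 -1;0.005 0 0 0 0 0 -1")

```text
time_s: 13.37
position: [480.4, 1.5, 56.5]
eef_rot: [[-0.984, 0.181, 0.0], [0.181, 0.984, 0.0], [-0.0, 0.0, -1.0]]
force: [-2.8, -0.3, 0.9]
opening: 0.004
grasp_force: 1.7
```

servo_tool(plan="0.005 0 0 0 0 0 -1;0.005 0 0 0 0 0 -1;0.004 0 0 0 0 0 -1;0 0 0 0 0 0 -1;0 0 0 0 0 0 -1;0 0 0 0 0 0 -1")

```text
time_s: 13.87
position: [477.2, 2.2, 56.7]
eef_rot: [[-0.984, 0.181, 0.001], [0.181, 0.984, 0.0], [-0.001, 0.001, -1.0]]
force: [-1.1, 0.2, 0.7]
opening: 0.004
grasp_force: 0.5
```

```bash
python3 s.py
```

```text
travel -0.24 push 1.07 moment [ 0.05  0.16 -0.02] tau [ -0.15 -30.37 -28.21  -0.06  -0.31  -0.  ] cmd-meas from rest [477.19798781   2.2071663   56.67304414]
```

servo_tool(plan="0.001 0 0 0 0 0 -1;0 0 0 0 0 0 -1;0 0 0 0 0 0 -1")

```text
time_s: 14.12
position: [477.0, 2.1, 56.8]
eef_rot: [[-0.984, 0.181, 0.001], [0.181, 0.984, -0.0], [-0.001, 0.0, -1.0]]
force: [0.6, -0.9, 0.3]
opening: 0.003
grasp_force: 0.0
```

```bash
python3 s.py
```

```text
travel -0.43 push -0.73 moment [-0.05  0.03 -0.  ] tau [ 1.000e-02 -3.010e+01 -2.758e+01  0.000e+00 -1.000e-02 -0.000e+00] cmd-meas from rest [476.98463131   2.09391746  56.81815125]
```

servo_tool(plan="-0.001 0 0 0 0 0 -1;0 0 0 0 0 0 -1;0 0 0 0 0 0 -1")

```text
time_s: 14.37
position: [476.8, 2.1, 56.6]
eef_rot: [[-0.984, 0.181, 0.0], [0.181, 0.984, 0.0], [-0.0, 0.0, -1.0]]
force: [-0.3, 0.1, 0.5]
opening: -0.001
grasp_force: 0.0
```

```bash
python3 s.py
```

```text
travel -0.57 push 0.27 moment [-0.09  0.02  0.01] tau [-0.000e+00 -3.015e+01 -2.764e+01  0.000e+00 -1.000e-02 -0.000e+00] cmd-meas from rest [476.83122003   2.07857375  56.57386048]
```

servo_tool(plan="-0.001 0 0 0 0 0 -1;0 0 0 0 0 0 -1;0 0 0 0 0 0 -1")

```text
time_s: 14.62
position: [477.0, 2.0, 56.5]
eef_rot: [[-0.983, 0.181, 0.0], [0.181, 0.983, 0.0], [-0.0, 0.0, -1.0]]
force: [-0.0, 0.5, -0.7]
opening: 0.001
grasp_force: 0.0
```

```bash
python3 s.py
```

```text
travel -0.43 push 0.12 moment [-0.    0.11  0.02] tau [ -0.   -30.17 -27.62  -0.    -0.    -0.  ] cmd-meas from rest [476.97483632   2.04446557  56.49347028]
```

servo_tool(plan="-0.001 0 0 0 0 0 -1;0 0 0 0 0 0 -1;0 0 0 0 0 0 -1")

```text
time_s: 14.87
position: [477.1, 2.0, 56.5]
eef_rot: [[-0.984, 0.181, -0.0], [0.181, 0.984, 0.0], [0.0, 0.0, -1.0]]
force: [-1.4, -0.3, 0.1]
opening: -0.001
grasp_force: 0.2
```

```bash
python3 s.py
```

```text
travel -0.26 push 1.33 moment [-0.02  0.06  0.  ] tau [-3.000e-02 -3.013e+01 -2.773e+01 -0.000e+00 -1.200e-01 -0.000e+00] cmd-meas from rest [477.14553433   2.03006775  56.47128534]
```

servo_tool(plan="-0.001 0 0 0 0 0 -1;0 0 0 0 0 0 -1;0 0 0 0 0 0 -1")

```text
time_s: 15.12
position: [477.2, 2.0, 56.5]
eef_rot: [[-0.984, 0.181, -0.001], [0.181, 0.984, 0.0], [0.001, 0.0, -1.0]]
force: [-1.6, -0.2, 1.7]
opening: 0.001
grasp_force: 1.1
```

```bash
python3 s.py
```

```text
travel -0.22 push 1.5 moment [ 0.04  0.31 -0.02] tau [-1.400e-01 -2.969e+01 -2.810e+01 -1.000e-02 -6.200e-01 -1.000e-02] cmd-meas from rest [477.18344032   2.01309441  56.45399255]
```

servo_tool(plan="-0.001 0 0 0 0 0 -1;0 0 0 0 0 0 -1;0 0 0 0 0 0 -1")

```text
time_s: 15.37
position: [477.4, 2.0, 56.5]
eef_rot: [[-0.984, 0.181, -0.001], [0.181, 0.984, 0.0], [0.001, 0.0, -1.0]]
force: [-3.4, 0.9, 2.5]
opening: 0.002
grasp_force: 1.9
```

```bash
python3 s.py
```

```text
travel 0.01 push 3.5 moment [0.07 0.57 0.  ] tau [-2.400e-01 -2.933e+01 -2.845e+01 -2.000e-02 -1.070e+00 -1.000e-02] cmd-meas from rest [477.40441855   1.97888289  56.45403417]
```

servo_tool(plan="-0.004 0 0 0 0 0 -1;-0.004 0 0 0 0 0 -1;-0.004 0 0 0 0 0 -1;-0.004 0 0 0 0 0 -1;-0.004 0 0 0 0 0 -1;-0.004 0 0 0 0 0 -1;-0.004 0 0 0 0 0 -1;-0.004 0 0 0 0 0 -1")

```text
time_s: 16.03
position: [487.3, 0.1, 56.4]
eef_rot: [[-0.984, 0.181, -0.0], [0.181, 0.984, 0.0], [0.0, -0.0, -1.0]]
force: [-4.7, 1.3, 2.7]
opening: 0.001
grasp_force: 2.1
```

servo_tool(plan="-0.004 0 0 0 0 0 -1;-0.004 0 0 0 0 0 -1;-0.004 0 0 0 0 0 -1;-0.004 0 0 0 0 0 -1;-0.004 0 0 0 0 0 -1;-0.004 0 0 0 0 0 -1;-0.004 0 0 0 0 0 -1;-0.004 0 0 0 0 0 -1")

```text
time_s: 16.7
position: [496.7, -1.6, 56.4]
eef_rot: [[-0.984, 0.181, -0.0], [0.181, 0.984, 0.0], [0.0, -0.0, -1.0]]
force: [-5.6, 0.2, 2.6]
opening: -0.002
grasp_force: 2.4
```

servo_tool(plan="-0.004 0 0 0 0 0 -1;-0.004 0 0 0 0 0 -1;-0.004 0 0 0 0 0 -1;-0.004 0 0 0 0 0 -1;-0.004 0 0 0 0 0 -1;-0.004 0 0 0 0 0 -1;0 0 0 0 0 0 -1")

```text
time_s: 17.28
position: [503.8, -3.0, 56.4]
eef_rot: [[-0.983, 0.181, -0.0], [0.181, 0.983, -0.0], [0.0, -0.0, -1.0]]
force: [-5.5, -0.2, 2.9]
opening: -0.001
grasp_force: 2.5
```

servo_tool(plan="-0.001 0 0 0 0 0 -1;-0.001 0 0 0 0 0 -1;-0.001 0 0 0 0 0 -1;0 0 0 0 0 0 -1")

```text
time_s: 17.62
position: [504.5, -3.1, 56.5]
eef_rot: [[-0.984, 0.181, -0.001], [0.181, 0.984, -0.0], [0.001, -0.0, -1.0]]
force: [-5.6, 0.1, 3.1]
opening: -0.0
grasp_force: 2.7
```

```bash
python3 s.py
```

```text
travel 27.57 push 5.52 moment [-0.02  0.75 -0.01] tau [ 8.000e-02 -3.189e+01 -2.931e+01  2.100e-01 -1.590e+00 -3.000e-02] cmd-meas from rest [504.49037111  -3.10727891  56.45794163]
```

servo_tool(plan="-0.001 0 0 0 0 0 -1;-0.001 0 0 0 0 0 -1;-0.001 0 0 0 0 0 -1;0 0 0 0 0 0 -1")

```text
time_s: 17.95
position: [505.3, -3.3, 56.4]
eef_rot: [[-0.984, 0.181, -0.001], [0.181, 0.984, 0.0], [0.001, -0.0, -1.0]]
force: [-4.8, -0.5, 2.6]
opening: -0.001
grasp_force: 2.7
```

servo_tool(plan="-0.001 0 0 0 0 0 -1;-0.001 0 0 0 0 0 -1;-0.001 0 0 0 0 0 -1;0 0 0 0 0 0 -1")

```text
time_s: 18.28
position: [506.2, -3.4, 56.5]
eef_rot: [[-0.984, 0.181, -0.001], [0.181, 0.984, -0.0], [0.001, -0.0, -1.0]]
force: [-6.3, -0.9, 2.6]
opening: -0.0
grasp_force: 2.8
```

servo_tool(plan="-0.001 0 0 0 0 0 -1;-0.001 0 0 0 0 0 -1;-0.001 0 0 0 0 0 -1;0 0 0 0 0 0 -1")

```text
time_s: 18.62
position: [507.0, -3.6, 56.4]
eef_rot: [[-0.984, 0.181, -0.001], [0.181, 0.984, 0.0], [0.001, -0.0, -1.0]]
force: [-6.5, -0.1, 2.7]
opening: 0.0
grasp_force: 2.8
```

servo_tool(plan="-0.001 0 0 0 0 0 -1;-0.001 0 0 0 0 0 -1;-0.001 0 0 0 0 0 -1;0 0 0 0 0 0 -1")

```text
time_s: 18.95
position: [507.9, -3.7, 56.4]
eef_rot: [[-0.984, 0.181, -0.001], [0.181, 0.984, 0.0], [0.001, -0.0, -1.0]]
force: [-5.9, 0.5, 3.8]
opening: 0.002
grasp_force: 2.9
```

servo_tool(plan="-0.001 0 0 0 0 0 -1;-0.001 0 0 0 0 0 -1;-0.001 0 0 0 0 0 -1;0 0 0 0 0 0 -1")

```text
time_s: 19.28
position: [508.8, -3.9, 56.5]
eef_rot: [[-0.984, 0.181, -0.001], [0.181, 0.984, 0.0], [0.001, -0.0, -1.0]]
force: [-6.1, -0.5, 3.5]
opening: -0.002
grasp_force: 2.9
```

servo_tool(plan="-0.0011 0 0 0 0 0 -1;-0.0011 0 0 0 0 0 -1;-0.0011 0 0 0 0 0 -1;0 0 0 0 0 0 -1")

```text
time_s: 19.62
position: [509.7, -4.1, 56.4]
eef_rot: [[-0.984, 0.181, -0.001], [0.181, 0.984, 0.0], [0.001, -0.0, -1.0]]
force: [-5.7, -1.4, 2.5]
opening: -0.0
grasp_force: 3.0
```

servo_tool(plan="-0.0011 0 0 0 0 0 -1;-0.0011 0 0 0 0 0 -1;-0.0011 0 0 0 0 0 -1;0 0 0 0 0 0 -1")

```text
time_s: 19.95
position: [510.8, -4.3, 56.4]
eef_rot: [[-0.984, 0.181, -0.001], [0.181, 0.984, -0.0], [0.001, -0.0, -1.0]]
force: [-5.4, -1.1, 3.0]
opening: -0.002
grasp_force: 2.8
```

servo_tool(plan="-0.0011 0 0 0 0 0 -1;-0.0011 0 0 0 0 0 -1;-0.0011 0 0 0 0 0 -1;0 0 0 0 0 0 -1")

```text
time_s: 20.28
position: [511.8, -4.5, 56.4]
eef_rot: [[-0.984, 0.181, -0.001], [0.181, 0.984, -0.0], [0.001, -0.0, -1.0]]
force: [-5.8, 0.8, 2.7]
opening: 0.001
grasp_force: 2.7
```

servo_tool(plan="-0.0011 0 0 0 0 0 -1;-0.0011 0 0 0 0 0 -1;-0.0011 0 0 0 0 0 -1;0 0 0 0 0 0 -1")

```text
time_s: 20.62
position: [512.8, -4.7, 56.4]
eef_rot: [[-0.984, 0.181, -0.001], [0.181, 0.984, -0.0], [0.001, -0.0, -1.0]]
force: [-5.9, -0.3, 3.0]
opening: 0.002
grasp_force: 2.7
```

servo_tool(plan="-0.0011 0 0 0 0 0 -1;-0.0011 0 0 0 0 0 -1;-0.0011 0 0 0 0 0 -1;0 0 0 0 0 0 -1")

```text
time_s: 20.95
position: [513.8, -4.9, 56.5]
eef_rot: [[-0.984, 0.181, -0.001], [0.181, 0.984, -0.0], [0.001, -0.0, -1.0]]
force: [-5.2, -0.8, 3.5]
opening: -0.002
grasp_force: 2.6
```

servo_tool(plan="-0.0011 0 0 0 0 0 -1;-0.0011 0 0 0 0 0 -1;-0.0011 0 0 0 0 0 -1;0 0 0 0 0 0 -1")

```text
time_s: 21.28
position: [514.9, -5.0, 56.4]
eef_rot: [[-0.984, 0.181, -0.0], [0.181, 0.984, -0.0], [0.0, -0.0, -1.0]]
force: [-5.6, -0.6, 2.3]
opening: 0.003
grasp_force: 2.5
```

servo_tool(plan="-0.0011 0 0 0 0 0 -1;-0.0011 0 0 0 0 0 -1;-0.0011 0 0 0 0 0 -1;0 0 0 0 0 0 -1")

```text
time_s: 21.62
position: [515.7, -5.2, 56.4]
eef_rot: [[-0.984, 0.181, -0.001], [0.181, 0.984, -0.0], [0.001, -0.0, -1.0]]
force: [-6.2, -1.1, 3.1]
opening: -0.001
grasp_force: 2.8
```

servo_tool(plan="-0.0011 0 0 0 0 0 -1;-0.0011 0 0 0 0 0 -1;-0.0011 0 0 0 0 0 -1;0 0 0 0 0 0 -1")

```text
time_s: 21.95
position: [516.6, -5.4, 56.4]
eef_rot: [[-0.984, 0.181, -0.001], [0.181, 0.984, -0.0], [0.001, -0.0, -1.0]]
force: [-6.3, 0.5, 3.7]
opening: 0.004
grasp_force: 2.8
```

servo_tool(plan="-0.0011 0 0 0 0 0 -1;-0.0011 0 0 0 0 0 -1;-0.0011 0 0 0 0 0 -1;0 0 0 0 0 0 -1")

```text
time_s: 22.28
position: [517.2, -5.5, 56.4]
eef_rot: [[-0.984, 0.181, -0.002], [0.181, 0.984, 0.0], [0.002, -0.0, -1.0]]
force: [-7.7, 0.3, 4.6]
opening: -0.0
grasp_force: 3.6
```

servo_tool(plan="-0.0011 0 0 0 0 0 -1;0 0 0 0 0 0 -1;0 0 0 0 0 0 -1")

```text
time_s: 22.53
position: [517.2, -5.5, 56.4]
eef_rot: [[-0.984, 0.181, -0.003], [0.181, 0.984, 0.0], [0.003, -0.0, -1.0]]
force: [-8.3, 0.5, 5.1]
opening: -0.002
grasp_force: 3.9
```

```bash
python3 s.py
```

```text
travel 40.54 push 8.25 moment [-0.03  1.1  -0.04] tau [ 0.000e+00 -3.236e+01 -2.979e+01  2.400e-01 -2.280e+00 -3.000e-02] cmd-meas from rest [517.24513998  -5.49011602  56.43113034]
```

The force rises while the position holds, so this is the stop at about 40.5 mm. I'll hold there, then ease off slowly.

servo_tool(plan="0 0 0 0 0 0 -1;0 0 0 0 0 0 -1;0 0 0 0 0 0 -1;0 0 0 0 0 0 -1;0.001 0 0 0 0 0 -1;0.001 0 0 0 0 0 -1;0.002 0 0 0 0 0 -1;0.002 0 0 0 0 0 -1")

```text
time_s: 23.2
position: [516.2, -5.3, 56.5]
eef_rot: [[-0.984, 0.181, -0.001], [0.181, 0.984, -0.0], [0.001, -0.0, -1.0]]
force: [-5.7, 0.3, 3.2]
opening: 0.001
grasp_force: 2.6
```

servo_tool(plan="0.002 0 0 0 0 0 -1;0.002 0 0 0 0 0 -1;0.002 0 0 0 0 0 -1;0.002 0 0 0 0 0 -1;0.002 0 0 0 0 0 -1;0.002 0 0 0 0 0 -1;0.002 0 0 0 0 0 -1;0.002 0 0 0 0 0 -1")

```text
time_s: 23.87
position: [511.6, -4.4, 56.4]
eef_rot: [[-0.984, 0.181, -0.0], [0.181, 0.984, -0.0], [0.0, -0.0, -1.0]]
force: [-5.0, 0.2, 2.1]
opening: -0.0
grasp_force: 2.4
```

servo_tool(plan="0.002 0 0 0 0 0 -1;0.003 0 0 0 0 0 -1;0.003 0 0 0 0 0 -1;0.003 0 0 0 0 0 -1;0.003 0 0 0 0 0 -1;0.003 0 0 0 0 0 -1;0 0 0 0 0 0 -1;0 0 0 0 0 0 -1")

```text
time_s: 24.53
position: [507.0, -3.4, 56.6]
eef_rot: [[-0.984, 0.181, 0.001], [0.181, 0.984, 0.0], [-0.001, 0.0, -1.0]]
force: [-0.1, -0.8, -0.3]
opening: -0.001
grasp_force: 0.0
```

```bash
python3 s.py
```

```text
travel 30.09 push -0.05 moment [-0.05 -0.03  0.01] tau [ 1.000e-02 -3.307e+01 -2.769e+01  0.000e+00 -0.000e+00  0.000e+00] cmd-meas from rest [507.00156231  -3.403454    56.64158867]
```

Contact is lost at about 34 mm, so the latch has caught. I'll back away, rise and check.

servo_tool(plan="0.03 0 0 0 0 0 -1;0.08 0 0 0 0 0 -1;0.08 0 0 0 0 0 -1;0.05 0 -0.05 0 0 0 -1;0 0 -0.1 0 0 0 -1;0 0 -0.1 0 0 0 -1;0 0 -0.05 0 0 0 -1;0 0 0 0 0 0 -1")

```text
time_s: 25.2
position: [438.0, 9.5, 151.1]
eef_rot: [[-0.983, 0.181, 0.01], [0.181, 0.984, -0.001], [-0.01, 0.001, -1.0]]
force: [0.3, 0.2, -0.8]
opening: 0.003
grasp_force: 0.0
```

```bash
python3 - <<'E'
from h import *
shot('side','side6'); B=cv2.imread('pics/side6.png')[200:300,295:405]
cv2.imwrite('pics/c6.png',cv2.resize(B,None,fx=5,fy=5,interpolation=cv2.INTER_CUBIC))
f=load('side6'); W=world(f); a=np.radians(-10.5); u=np.array([np.cos(a),np.sin(a)]); n=np.array([-u[1],u[0]])
X=(W[...,:2]-[551.8,-12])@u; Y=(W[...,:2]-[551.8,-12])@n; Z=W[...,2]; g=f['color'].min(-1)
m=(X>-20)&(X<70)&(abs(Y+2)<27)&(Z>51)&(Z<61)&(g>140)
A=np.c_[X[m],Y[m],np.ones(m.sum())]; print(m.sum(),np.linalg.lstsq(A,Z[m],rcond=None)[0],X[m].min(),X[m].max())
m=(X>-75)&(X<-10)&(abs(Y)<30)&(Z>61)&(Z<72); print('plate',m.sum(),X[m].min(),X[m].max())
E
```

```text
245 [ 1.48098941e-02 -1.53541651e-02  5.41036601e+01] -4.282845169875168 49.860650176517794
plate 48 -33.42937975751314 -25.272927359462976
```

View pics/c6.png

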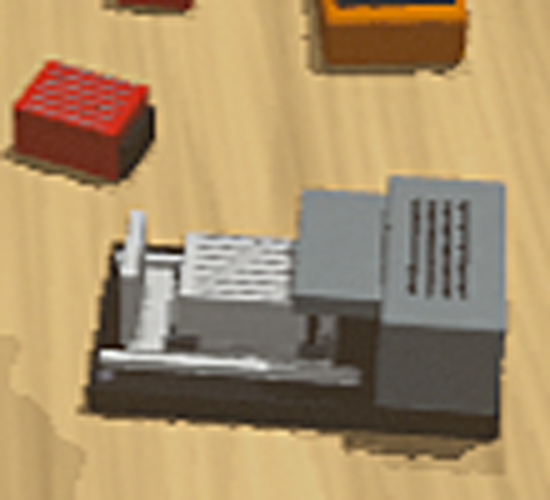

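The tray stays in by about 34 mm (plate at crop x≈135). The module (180–300, 235–300) is flat in its nest and has moved along with the tray.

```bash
python3 -c "
from bench import ctrl
print(ctrl.hand_in())"
```

```text
the job is handed in; nothing more can be done
None
```

The module is seated flat in the nest with its plug towards the head. The tray stayed latched about 34 mm in after I let go, the push force read at most about 8 N, and the job is handed in; no verdict was returned.

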